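# Spin-check the large hood fan

## Robot

A 6-joint arm with a two-finger parallel gripper is mounted at the origin on a cart in front of the work surface, level with it; the furniture and walls round the work are solid. World frame = base frame: x ahead of the robot, y to its left, z up, the work surface at z = 0. Lengths are in mm, angles in rad, forces in N, time in s.
With the tool pointing down it reaches from about 275 to 725 mm from the base axis. Payload 15.9 kg.
Tool frame: the origin (TCP) lies between the finger pads; the fingertips stand 14 mm ahead of it and the grasp point (between the pads) lies 5 mm behind it; z points along the fingers, y is the line along which they close (so a half turn about z gives the same grasp; the last joint's range is limited). The gripper opens to 85 mm and grips with 20 to 120 N. Pads are 22 mm wide; open, the fingers measure 114 mm over their backs; the gripper's body (76 mm by 85 mm) begins 54 mm behind the grasp point. The pads swing forward as they close: fully open they stand 13 mm farther back than shut.
Start: joints at [1.24, 0.213, -0.034, 1.323, 0, 1.571], TCP at [162.393, 472.878, 245.306] pointing down, gripper open.
Joint ranges: [-2.98, 2.98], [-0.74, 1.72], [-1.14, 1.35], [-2.1, 2.04], [-1.57, 1.44], [-3.14, 3.14]. Speed limits (rad/s): [1.89, 1.89, 2.39, 2.57, 3.14, 3.14].

## Interface

Orientations are given as a unit quaternion [x, y, z, w].
In Python, from bench import arm, optics gives the robot as it stands.
- The arm moves only by the tool step_arm, never from a script. Its argument "series" is a list of rows, each an object of numbers: "x", "y", "z": the shift along the tool's x, y, z in mm; "wx", "wy", "wz": the turn, a rotation vector about the tool's x, y, z in rad. In form: [{"x": .., "y": .., "z": .., "wx": .., "wy": .., "wz": ..}, ...]. A call has 1 to 12 rows; each row is the pose to reach, as a shift and turn from the pose commanded when the call began, along the tool's axes at that moment; what a row does not reach only later rows make up. A row lasts 1/10 s, in which the tool goes at most 50 mm and 8.59 degrees, less where a joint would pass 70% of its speed; a pose out of reach is approached as far as the arm can. A call with a gripper value outside its range is refused whole. "claw" is the closure, from 0 (fully open) to 1 (shut), set as the call begins (left out, the last holds). The fingers move at their own pace and stop on an object; "force" is the grip in N (left out, the last holds). Time passes only in rows, so rows that repeat a pose let the fingers close. It gives the time, the measured TCP pose, the force, the opening and the grip force at its end, in the units of the state.
- arm.read_state(): the state, without advancing time (a new reading comes with each control period).
- optics.snapshot(name): name is "scene" or "top"; returns (picture, depth): 420x560x3 uint8, red, green, blue; 420x560 float32, mm along the optical axis (not along the pixel's ray), 0 where there is no reading.
- optics.camera_model(name): a dict with "camera_matrix" (3x3 intrinsics, pixels), "T" (4x4, takes a point from camera to world coordinates). Camera axes: x right, y down, z forward; pixel columns grow to the right and rows downward; lengths in mm; the calibration is good to about 2 mm. A picture is of the moment at which its call begins. camera_model takes no time and is no camera call.
- arm.job_done(): hands the job in; it is judged then, once.
The state is a dict: "time": time; "qpos": joint angles; "joint_velocities": joint speeds; "effort": joint torques, N m; "tcp_pos": TCP position; "tcp_rot": TCP orientation; "wrist_force": force on the tool from outside, world axes, zero at the start; "wrist_torque": the same for the moment, N m; "finger_gap": finger opening in mm; "gripper_force": force on a finger pad.
Only numpy, scipy, OpenCV 4.12 (cv2) and the standard library are available. Lean on these libraries where they do the work, as an engineer would, in place of code of your own. Each camera call takes 0.05 s, during which the arm holds its last target. There are 200 camera calls.

## Task

Two cooker-hood fans lie motor-down on the worktop after cleaning. Check that the impeller of the larger one turns freely: push a blade so that it spins anticlockwise seen from above and coasts on untouched for a second or more, until it has made at least one full turn in all (push again if it needs it), then let it run down to a stop by itself. Do not turn the smaller fan.

Things in the scene. Friction and masses are not known exactly. Their poses are not given: they have to be found in the camera images.
- large_fan_rotor (a joint): Angle of the large fan's impeller about its upright axis, rad, growing anticlockwise seen from above and counted on over several turns; starts between 0 and 0.35. It has no stops; the bearing has little friction: pushed to 2 rad/s it coasts on about two thirds of a turn and stops after 5 to 6 s.
- large_fan_hub (a point): Centre of the top of the large fan's hub, on the axis, 102 mm above the worktop (shaft end 5 mm higher). The fan is bare aluminium, fixed to the worktop: a 220 mm square plate on rubber feet (lips to 24 mm high), a dark motor can, and above it the open impeller, 210 mm across. No casing surrounds the impeller, so a finger let down between two blades can sweep out sideways.
- large_fan_blade (a point): Top outer corner of one of the large impeller's blades, 105 mm from the axis, level with the hub top; turns with it. The line from the hub point to it runs along that blade. Five flat upright radial blades, 72 deg apart, 3 mm thick, from the hub (radius 22 mm) to radius 105 mm, stand 41 mm high on a back disc whose top is 61 mm above the worktop.
- small_fan_blade (a point): Top outer corner of one blade of the small fan (a bystander, not to be turned): plate 140 mm square, impeller 124 mm across with eight blades, top 76 mm above the worktop (shaft end 81 mm). This point lies 62 mm from its axis.

How it is judged (in metres and radians):
On the way:
1. the large impeller coasts anticlockwise, faster than 0.5 rad/s, with nothing touching it, for 0.8 s (velocity of joint large_fan_rotor above 0.5 rad/s and contact force between large_fan_rotor and anything else below 0.02 N), for 0.8 s.
At the end, for the whole second after the job is handed in: The large impeller's angle has grown past 6.28 rad (a full turn or more anticlockwise in all) and it has run down to rest (under 0.05 rad/s) (value of joint large_fan_rotor above 6.28 rad and velocity of joint large_fan_rotor between -0.05 and 0.05 rad/s); the robot touches nothing.
It fails at once if the small fan is turned (its blade tip moves more than 20 mm) (distance of small_fan_blade from where it was at the start of the episode above 0.02 m).
It also fails if it takes over 48 s, if anything falls off the work surface, if the arm or the gripper's body presses on something with over 40 N, if the wrist force passes 120 N, or if a joint passes its speed limit or range.

## Working session

There is one attempt and no reset: what is moved stays moved. The work goes in short steps, Python scripts to look and compute and a tool call to move; the robot and the scene stay as the last step left them, time stands still between calls to the robot, and variables do not carry over. Pictures are saved under pics/ and viewed, at most 10 in all, crops included, and the job is handed in when it is done.

Besides the shell and the picture viewer there is one more tool, called after ">>>" as a command line: name --argument value ..., lists and objects as JSON in quotes. step_arm: Moves the arm, as the interface text tells. Its arguments: {"type":"object","properties":{"series":{"type":"array","items":{"type":"object","properties":{"x":{"type":"number"},"y":{"type":"number"},"z":{"type":"number"},"wx":{"type":"number"},"wy":{"type":"number"},"wz":{"type":"number"}}}},"claw":{"type":"number"},"force":{"type":"number"}},"required":["series"]}

```bash
mkdir -p pics; cat > h.py <<'E'
import numpy as np, cv2
from bench import arm, optics
def cloud(n):
    p,d=optics.snapshot(n); m=optics.camera_model(n); K=np.array(m["camera_matrix"]); T=np.array(m["T"])
    v,u=np.mgrid[:d.shape[0],:d.shape[1]]
    c=np.stack([(u-K[0,2])/K[0,0]*d,(v-K[1,2])/K[1,1]*d,d],-1)
    w=c@T[:3,:3].T+T[:3,3]; w[d==0]=np.nan
    return p,w
def save(n,p): cv2.imwrite(f"pics/{n}.png",cv2.cvtColor(p,cv2.COLOR_RGB2BGR))
E
python3 - <<'E'
from h import *
p,w=cloud("top"); save("top1",p); np.save("top1.npy",w)
s=arm.read_state(); print(s["time"],s["tcp_pos"],s["tcp_rot"],s["wrist_force"])
print(optics.camera_model("top"))
for lo,hi in((95,112),(55,67),(68,85)):
    m=(w[...,2]>lo)&(w[...,2]<hi); v,u=np.nonzero(m); print(lo,m.sum(),np.percentile(u,[2,50,98]),np.percentile(v,[2,50,98]),np.nanmedian(w[m],0))
E
```

```text
0.05 [162.2679465  472.57950818 244.82553407] [ 1.64627821e-01  9.86355593e-01 -5.61852955e-04 -9.91422848e-05] [-0.10045398  0.82139702  0.08876871]
{'camera_matrix': array([[439.35768067,   0.        , 277.44236195],
       [  0.        , 439.35768067, 212.45779027],
       [  0.        ,   0.        ,   1.        ]]), 'T': array([[ 2.71611150e-02, -9.98817093e-01,  4.03322375e-02,
         5.66944070e+02],
       [-9.99620012e-01, -2.69489319e-02,  5.79536941e-03,
        -1.32325172e+01],
       [-4.70160330e-03, -4.04743204e-02, -9.99169517e-01,
         1.11172254e+03],
       [ 0.00000000e+00,  0.00000000e+00,  0.00000000e+00,
         1.00000000e+00]])}
95 745 [163.88 198.   547.12] [153.   205.   343.12] [619.44510378 176.82142239 101.07430491]
55 5911 [158. 205. 528.] [126.  206.  324.8] [619.96568819 167.87234937  61.89594227]
68 2371 [184. 507. 555.] [115. 149. 343.] [ 773.85844082 -547.08453582   77.77552957]
```

View pics/top1.png

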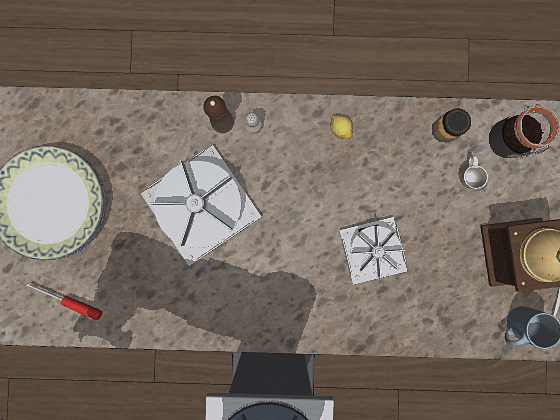

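The large fan is at about pixel (196,203) with five dark blades; the small fan is at (377,251). The arm doesn't block the view. Next I fit the hub and blade angles.

```bash
python3 - <<'E'
from h import *
from scipy.optimize import minimize
w=np.load("top1.npy"); v,u=np.mgrid[:420,:560]
m=(u>130)&(u<270)&(v>135)&(v<270)
P=w[m&(w[...,2]>94)&(w[...,2]<110)]; print(len(P))
Q=w[m&(w[...,2]>55)&(w[...,2]<106)]
(cx,cy),r=cv2.minEnclosingCircle(Q[:,:2].astype(np.float32)); print("disc",cx,cy,r)
def f(p):
    d=P[:,:2]-p[:2]; r=np.hypot(*d.T); a=np.arctan2(d[:,1],d[:,0])-p[2]
    e=(a+np.pi/5)%(2*np.pi/5)-np.pi/5
    return np.mean(np.minimum(np.abs(np.where(r>24,r*np.sin(e),0)),10))+np.mean(np.clip(r-105,0,20))
b=min((minimize(f,[620+i,172+j,a],method="Nelder-Mead") for i in(-8,0,8) for j in(-8,0,8) for a in np.arange(0,1.25,.2)),key=lambda o:o.fun)
print(b.x,b.fun); print(np.degrees(b.x[2])%72+72*np.arange(5))
d=P[:,:2]-b.x[:2]; print("maxr",np.percentile(np.hypot(*d.T),[90,98,100]), np.median(P[:,2]))
# obstacles near: anything above 25 within reach
o=w[(w[...,2]>30)&(np.hypot(w[...,0]-b.x[0],w[...,1]-b.x[1])>125)&(np.hypot(w[...,0]-b.x[0],w[...,1]-b.x[1])<330)]
print(len(o),o.min(0) if len(o) else'',o.max(0) if len(o) else '')
s=arm.read_state();from scipy.spatial.transform import Rotation as R; print(R.from_quat(s["tcp_rot"]).as_matrix().round(3))
E
```

```text
571
disc 625.4730834960938 186.20352172851562 104.83851623535156
[624.92421377 185.27820862   1.60618783] 0.3930562484295007
[ 20.02778377  92.02778377 164.02778377 236.02778377 308.02778377]
maxr [ 87.34129078 100.99967598 104.66701373] 101.37375504377735
3568 [499.82937243  39.27436191  30.01096403] [863.11602728 515.14721317 173.1383886 ]
[[-0.946  0.325 -0.   ]
 [ 0.325  0.946 -0.001]
 [ 0.    -0.001 -1.   ]]
```

>>> step_arm --series '[{"x": -20, "y": -4, "z": 5}, {"x": -60, "y": -10, "z": 15}, {"x": -105, "y": -18, "z": 25}, {"x": -150, "y": -26, "z": 35}, {"x": -195, "y": -34, "z": 45}, {"x": -240, "y": -41, "z": 55}, {"x": -285, "y": -49, "z": 65}, {"x": -330, "y": -57, "z": 75}, {"x": -375, "y": -64, "z": 85}, {"x": -420, "y": -72, "z": 90}, {"x": -455, "y": -78, "z": 90}, {"x": -468, "y": -80, "z": 90}]' --claw 1 --force 30

```text
validation failed for argument at $.se...
```

>>> step_arm --series '[{"x": 0}, {"x": 0}, {"x": 0}, {"x": 0}]'

```text
validation failed for argument at $.se...
```

```bash
python3 - <<'E'
from h import *
s=arm.read_state(); print(s["time"],s["tcp_pos"],s["tcp_rot"],s["qpos"],s["finger_gap"],s["wrist_force"])
p,_=cloud("scene"); save("scene1",p)
E
```

```text
0.05 [162.2679465  472.57950818 244.82553407] [ 1.64627821e-01  9.86355593e-01 -5.61852955e-04 -9.91422848e-05] [ 1.24003692e+00  2.13349985e-01 -3.50432842e-02  1.32354407e+00
  1.05881116e-05  1.57079831e+00] 85.47311138520098 [-0.10045398  0.82139702  0.08876871]
```

View pics/scene1.png

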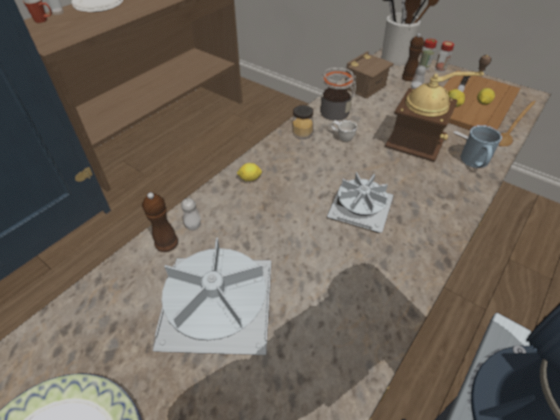

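The scene view shows the large fan at pixel (213,290) with nothing close to the near side. The move was refused and the arm hasn't moved, probably because each row needs all six fields.

>>> step_arm --series '[{"x": -20, "y": -4, "z": 5, "wx": 0, "wy": 0, "wz": 0}, {"x": -60, "y": -10, "z": 15, "wx": 0, "wy": 0, "wz": 0}, {"x": -105, "y": -18, "z": 25, "wx": 0, "wy": 0, "wz": 0}, {"x": -150, "y": -26, "z": 35, "wx": 0, "wy": 0, "wz": 0}, {"x": -195, "y": -34, "z": 45, "wx": 0, "wy": 0, "wz": 0}, {"x": -240, "y": -41, "z": 55, "wx": 0, "wy": 0, "wz": 0}, {"x": -285, "y": -49, "z": 65, "wx": 0, "wy": 0, "wz": 0}, {"x": -330, "y": -57, "z": 75, "wx": 0, "wy": 0, "wz": 0}, {"x": -375, "y": -64, "z": 85, "wx": 0, "wy": 0, "wz": 0}, {"x": -420, "y": -72, "z": 90, "wx": 0, "wy": 0, "wz": 0}, {"x": -455, "y": -78, "z": 90, "wx": 0, "wy": 0, "wz": 0}, {"x": -468, "y": -80, "z": 90, "wx": 0, "wy": 0, "wz": 0}]' --claw 1 --force 30

```text
time: 1.3
tcp_pos: [581.1, 243.0, 154.3]
tcp_rot: [0.166, 0.986, -0.0, -0.0]
wrist_force: [-0.7, 0.6, 0.4]
finger_gap: 0.2
gripper_force: 0.0
```

>>> step_arm --series '[{"x": 0, "y": 0, "z": 10, "wx": 0, "wy": 0, "wz": 0}, {"x": 0, "y": 0, "z": 25, "wx": 0, "wy": 0, "wz": 0}, {"x": 0, "y": 0, "z": 30, "wx": 0, "wy": 0, "wz": 0}, {"x": 0, "y": 0, "z": 30, "wx": 0, "wy": 0, "wz": 0}]'

```text
time: 1.7
tcp_pos: [577.5, 245.7, 124.4]
tcp_rot: [0.164, 0.986, -0.0, -0.001]
wrist_force: [-0.1, -0.1, -0.1]
finger_gap: 0.3
gripper_force: 0.0
```

```bash
python3 - <<'E'
from h import *
s=arm.read_state(); print(s["time"],s["tcp_pos"],s["qpos"],s["wrist_force"])
p,_=cloud("scene"); save("scene2",cv2.resize(p[180:400,100:360],None,fx=3,fy=2.7))
E
```

```text
1.7 [577.52954159 245.71177892 124.40384581] [4.02180313e-01 5.22177806e-01 1.03966669e-01 1.15456146e+00
 1.54237967e-04 7.31863661e-01] [-0.05375174 -0.0990429  -0.11067332]
```

View pics/scene2.png

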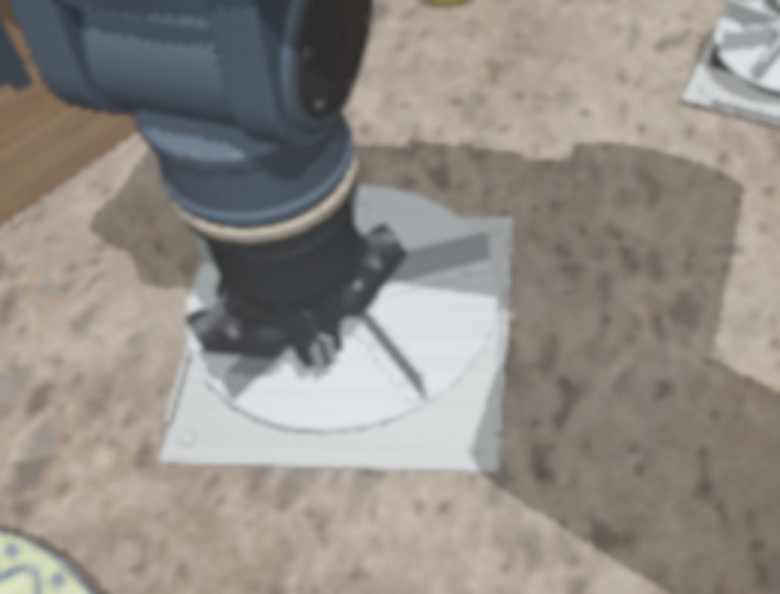

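The finger sits at crop (315,360), between the blades at (240,370) and (400,360), so I lower it and then sweep.

>>> step_arm --series '[{"x": 0, "y": 0, "z": 10, "wx": 0, "wy": 0, "wz": 0}, {"x": 0, "y": 0, "z": 22, "wx": 0, "wy": 0, "wz": 0}, {"x": 0, "y": 0, "z": 30, "wx": 0, "wy": 0, "wz": 0}, {"x": 0, "y": 0, "z": 30, "wx": 0, "wy": 0, "wz": 0}]'

```text
time: 2.15
tcp_pos: [578.2, 244.9, 93.6]
tcp_rot: [0.165, 0.986, -0.001, -0.001]
wrist_force: [-0.3, -0.0, -0.1]
finger_gap: -0.3
gripper_force: 0.0
```

>>> step_arm --series '[{"x": 2, "y": -6, "z": 0, "wx": 0, "wy": 0, "wz": 0}, {"x": 5, "y": -17, "z": 0, "wx": 0, "wy": 0, "wz": 0}, {"x": 10, "y": -35, "z": 0, "wx": 0, "wy": 0, "wz": 0}, {"x": 17, "y": -60, "z": 0, "wx": 0, "wy": 0, "wz": 0}, {"x": 26, "y": -89, "z": 0, "wx": 0, "wy": 0, "wz": 0}, {"x": 35, "y": -118, "z": 0, "wx": 0, "wy": 0, "wz": 0}, {"x": 44, "y": -145, "z": 0, "wx": 0, "wy": 0, "wz": 0}, {"x": 52, "y": -160, "z": 0, "wx": 0, "wy": 0, "wz": 0}, {"x": 60, "y": -165, "z": -10, "wx": 0, "wy": 0, "wz": 0}, {"x": 65, "y": -165, "z": -35, "wx": 0, "wy": 0, "wz": 0}, {"x": 70, "y": -165, "z": -65, "wx": 0, "wy": 0, "wz": 0}, {"x": 80, "y": -165, "z": -80, "wx": 0, "wy": 0, "wz": 0}]'

```text
time: 3.35
tcp_pos: [450.8, 115.7, 178.6]
tcp_rot: [0.165, 0.986, 0.001, 0.002]
wrist_force: [0.4, 0.4, 0.2]
finger_gap: 0.0
gripper_force: 0.0
```

```bash
cat > ang.py <<'E'
from h import *
from scipy.optimize import minimize_scalar
C=np.array([625,185.4])
def ang():
    p,w=cloud("top"); d=w[...,:2]-C; r=np.hypot(d[...,0],d[...,1])
    m=(r>30)&(r<106)&(w[...,2]>94)&(w[...,2]<107); d=d[m]; r=r[m]; t=np.arctan2(d[:,1],d[:,0])
    A=np.linspace(0,2*np.pi/5,721)
    f=[np.mean(np.minimum(abs(r*np.sin((t-a+np.pi/5)%(2*np.pi/5)-np.pi/5)),10)) for a in A]
    return np.degrees(A[np.argmin(f)]),min(f),m.sum(),p
E
python3 - <<'E'
from ang import *
for i in range(8):
    a=ang(); print(round(arm.read_state()["time"],3),np.round(a[0],2),round(a[1],2),a[2])
print(arm.read_state()["tcp_pos"]); save("top2",a[3])
E
```

```text
3.4 55.1 0.78 268
3.45 63.3 0.85 275
3.5 71.5 0.87 275
3.55 7.3 0.86 276
3.6 15.1 0.89 289
3.65 22.8 0.85 277
3.7 30.4 0.88 273
3.75 37.8 0.91 283
[449.61749491 115.02901094 174.57732174]
```

View pics/top2.png

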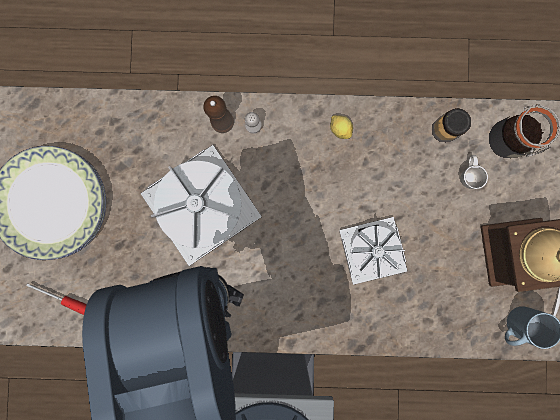

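The impeller is spinning freely anticlockwise at about 2.7 rad/s with the arm clear of it. I now track its run-down.

```bash
python3 - <<'E'
from ang import *
# from t=3.75 at 37.8 deg; travelled up to 3.75 since 3.4: 54.7
prev=37.8; tot=54.7; r=0
for i in range(130):
    a=ang()[0]; tot+=(a-prev+36)%72-36; prev=a
    if i%10==9: print(round(arm.read_state()["time"],2),round(a,1),"turned since 3.4 s, deg:",round(tot,1))
E
```

```text
4.25 33.1 turned since 3.4 s, deg: 122.0
4.75 17.3 turned since 3.4 s, deg: 178.2
5.25 63.8 turned since 3.4 s, deg: 224.7
5.75 29.9 turned since 3.4 s, deg: 262.8
6.25 60.8 turned since 3.4 s, deg: 293.7
6.75 13.3 turned since 3.4 s, deg: 318.2
7.25 32.0 turned since 3.4 s, deg: 336.9
7.75 46.1 turned since 3.4 s, deg: 351.0
8.25 55.8 turned since 3.4 s, deg: 360.7
8.75 61.9 turned since 3.4 s, deg: 366.8
9.25 64.7 turned since 3.4 s, deg: 369.6
9.75 65.1 turned since 3.4 s, deg: 370.0
10.25 65.0 turned since 3.4 s, deg: 369.9
```

```bash
python3 -c "
from bench import arm
print(arm.read_state()['wrist_force']); print(arm.job_done())"
```

```text
[ 0.0948839  -0.45930854  0.09746499]
the job is handed in; nothing more can be done
None
```

The large impeller turns freely: one push set it spinning anticlockwise at about 2.7 rad/s, it coasted at least 370° untouched for about 6 s to a stop by itself, the small fan was not touched, and the job is handed in (no verdict was returned).

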